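# Refill the tilt-out treat bin on the coffee table

## Task

Pull the tilt-out front of the wooden treat bin open all the way to its stop, then pour all five chocolates from the metal scoop into the open bin. Leave the front open at its stop for the guests, stand the empty scoop upright on the table again, and leave the books and the cup where they are.

Things in the scene. Friction and masses are not known exactly. Their poses are not given: they have to be found in the camera images.
- bin: Fixed pale wooden case, 150 mm wide (y), 145 deep, 170 high, roofed. Origin: on the table, midway under the hinge line, which runs along the bin's y, 10 mm above the table. The case spans x 0 to +145 mm of its frame; its front faces its own -x. Yaw within 15 degrees of facing the robot's -x; stands left or right.
- front (a joint): Tilt of the bin's front, rad: 0 shut, 0.65 at its stop, top leaning out to the bin's -x; may start ajar. A stiff hinge (0.25 N m friction, 0.5 kg front) keeps it where it is left. Wooden panel 150 mm wide, 12 thick, inner face through the hinge line, top edge 195 mm from it: when shut, a lip stands 35 mm above the roof with free space behind. A steel bucket hangs behind the panel.
- front_lip (a point): Middle of the top edge of the front panel, half way through its 12 mm thickness. Pull here: fingers reach down behind the lip, or pinch it. Axes move with the front: y along the edge, z up the panel, x into the bucket. At the stop it is about 120 mm in front of the hinge line and 165 mm above the table, leaving the opening between it and the case roof free from above.
- bucket (a point): Middle of the bucket's floor, 50 mm behind the panel's inner face, 14 mm above the table when shut. Tilts with the front: x from panel to back wall, y along the width, z from floor to open top. Inside the bucket is 120 mm wide and 98 deep; side walls 142 mm high next to the panel, 110 further back; back wall 110 high.
- scoop: Aluminium scoop, about 220 g. Pan x -80 to +54 mm, 74 wide (y), walls 36 high at sides and rear (+x); mouth open at -x. Origin on the underside, z up; it stands flat. Floor 4 mm thick, flat for x -40 to +50, then ramping up at 25 degrees to the mouth: balls stay in when level and roll out over the mouth when that end is tipped down 45 degrees or more. The mouth starts roughly towards the robot.
- scoop_grip (a point): On the wooden grip bar, over the balance point, at (8, 0, 92) mm in the scoop's frame, axes as the scoop's. The bar is level along the scoop's x from -25 to +60 mm, 16 wide (y), 16 high, held by a post at the rear (x = 55 mm). Fingers from above, closing along y, take it here.
- scoop_mouth (a point): Middle of the scoop's pouring edge, the top of the ramp, at (-78, 0, 21) mm in the scoop's frame.
- books: Bystander: two books lying stacked, 200 x 132 mm, 52 mm high in all. Origin under the centre.
- cup: Bystander: white coffee mug, 76 mm across, 70 mm high, its handle (at the mug's own +y) turned towards the robot. Origin under the centre.
- choc0_center (a point): Centre of a round dark brown chocolate, a ball 26 mm across, 12 g; one of five alike, which start loose in the scoop.
- choc1_center (a point): Centre of a round dark brown chocolate, a ball 26 mm across, 12 g; one of five alike, which start loose in the scoop.
- choc2_center (a point): Centre of a round dark brown chocolate, a ball 26 mm across, 12 g; one of five alike, which start loose in the scoop.
- choc3_center (a point): Centre of a round dark brown chocolate, a ball 26 mm across, 12 g; one of five alike, which start loose in the scoop.
- choc4_center (a point): Centre of a round dark brown chocolate, a ball 26 mm across, 12 g; one of five alike, which start loose in the scoop.

How it is judged:
By the outcome, as a careful person would: the job done as asked, in the order asked, and still so for the second after the job is handed in, with the robot touching nothing.
It also fails if it takes over 69 s, if anything falls off the work surface, if the arm or the gripper's body presses on something with over 40 N, if the wrist force passes 120 N, or if a joint passes its speed limit or range.

## Robot

A 6-joint arm with a two-finger parallel gripper is mounted at the origin on the work surface. World frame = base frame: x ahead of the robot, y to its left, z up, the work surface at z = 0. Lengths are in mm, angles in rad, forces in N, time in s.
With the tool pointing down it reaches from about 300 to 775 mm from the base axis. Payload 14.6 kg.
Tool frame: the origin (TCP) lies midway between the tips of the shut fingers; the grasp point (between the pads) lies 19 mm behind it; z points along the fingers, y is the line along which they close (so a half turn about z gives the same grasp; the last joint's range is limited). The gripper opens to 94 mm and grips with 3 to 60 N. Pads are 16 mm wide; open, the fingers measure 119 mm over their backs; the gripper's body (75 mm by 177 mm) begins 78 mm behind the grasp point.
Start: joints at [-1.257, 0.3, 1.521, -0, 1.321, -0.067], TCP at [204.407, -510.595, 205.446] pointing down, gripper open.
Joint ranges: [-3.03, 3.03], [-0.79, 2.21], [0.23, 2.52], [-1.04, 4.18], [0, 3.07], [-2.55, 2.55]. Speed limits (rad/s): [2.22, 2.22, 2.57, 3.14, 3.14, 3.14].

## Interface

Orientations are given as [roll, pitch, yaw] about the fixed x, y, z axes, in that order (R = Rz(yaw) Ry(pitch) Rx(roll)).
In Python, from cell import manip gives the robot as it stands.
- The arm moves only by the shell command python3 -m creep 'ROWS' [OPENING] [FORCE]. ROWS is text: rows parted by semicolons, each of 6 numbers parted by spaces: the shift along the tool's x, y, z normalised to -1 to 1, where 1 is 4 cm, then the turn, a rotation vector about the tool's x, y, z normalised to -1 to 1, where 1 is pi rad. In form: dx dy dz ax ay az; .... A call has 1 to 20 rows; each row shifts and turns the commanded pose from where the row before left it, along the tool's axes as they then stand; what a row does not reach is not made up. A row lasts 1/8 s, in which the tool goes at most 62.5 mm and 10.7 degrees, less where a joint would pass 70% of its speed; a pose out of reach is approached as far as the arm can. A call with a number of a shift or a turn outside -1 to 1 is refused whole. A call with a gripper value outside its range is refused whole. OPENING is the closure, from 0 (fully open) to 1 (shut), set as the call begins (- or left out, the last holds). The fingers move at their own pace and stop on an object; FORCE is the grip in N (left out, the last holds). Time passes only in rows, so rows that do not move let the fingers close. It gives the time, the measured TCP pose, the force, the opening and the grip force at its end, in the units of the state.
- manip.read_state(): the state, without advancing time (a new reading comes with each control period).
- manip.camera(name): name is "scene" or "top" or "wrist"; returns a dict with "color" (480x640x3 uint8, red, green, blue), "range_z" (480x640 float32, mm along the optical axis (not along the pixel's ray), 0 where there is no reading), "camera_matrix" (3x3 intrinsics, pixels), "T" (4x4, takes a point from camera to world coordinates). Camera axes: x right, y down, z forward; pixel columns grow to the right and rows downward; lengths in mm; the calibration is good to about 2 mm. A picture is of the moment at which its call begins.
- manip.sign_off(): hands the job in; it is judged then, once.
The state is a dict: "clock": time; "joints": joint angles; "qd": joint speeds; "effort": joint torques, N m; "eef_pos": TCP position; "eef_rot": TCP orientation; "wrist_force": force on the tool from outside, world axes, zero at the start; "moment": the same for the moment, N m; "finger_gap": finger opening in mm; "finger_force": force on a finger pad.
Only numpy, scipy, OpenCV 4.12 (cv2) and the standard library are available. Lean on these libraries where they do the work, as an engineer would, in place of code of your own. Each camera call takes 0.05 s, during which the arm holds its last target. There are 200 camera calls.

## Working session

There is one attempt and no reset: what is moved stays moved. The work goes in short steps, Python scripts to look and compute and a shell command to move; the robot and the scene stay as the last step left them, time stands still between calls to the robot, and variables do not carry over. Pictures are saved under pics/ and viewed, at most 10 in all, crops included, and the job is handed in when it is done.

```bash
mkdir -p pics; ls; python3 - <<'E'
from cell import manip
import cv2,pickle
d={}
for n in("scene","top"):
    c=manip.camera(n);d[n]=c
    cv2.imwrite(f"pics/{n}0.png",c["color"][:,:,::-1]);print(n,c["camera_matrix"].round(1).tolist(),c["T"].round(3).tolist())
pickle.dump(d,open("d0.pkl","wb"))
print(manip.read_state())
E
```

```text
pics
scene [[530.8, 0.0, 309.3], [0.0, 530.8, 241.6], [0.0, 0.0, 1.0]] [[-0.965, -0.226, 0.135, 421.592], [-0.263, 0.842, -0.47, 405.635], [-0.008, -0.489, -0.872, 925.692], [0.0, 0.0, 0.0, 1.0]]
top [[538.8, 0.0, 325.7], [0.0, 538.8, 240.9], [0.0, 0.0, 1.0]] [[-0.006, -0.998, 0.064, 481.559], [-1.0, 0.006, 0.007, -12.144], [-0.007, -0.064, -0.998, 921.764], [0.0, 0.0, 0.0, 1.0]]
{'clock': 0.1, 'joints': array([-1.25661691e+00,  3.00391219e-01,  1.52150182e+00, -1.34480037e-05,
        1.32068352e+00, -6.65755555e-02]), 'qd': array([-0.00041049, -0.00242741, -0.00154763, -0.00055873, -0.00086552,
        0.0004303 ]), 'effort': array([ 2.22093763e-04, -5.32647264e+01, -3.53288341e+01,  7.09003466e-02,
        2.35021318e-02, -4.25837345e-05]), 'eef_pos': array([ 204.32881078, -510.39496977,  204.96367107]), 'eef_rot': array([-3.14061006e+00, -5.24585619e-05,  3.80758281e-01]), 'wrist_force': array([ 0.17727786, -0.8889016 , -0.20201025]), 'moment': array([-0.01948397,  0.03398162,  0.02826155]), 'finger_force': 0.0, 'finger_gap': 94.10452518873284}
```

View pics/scene0.png

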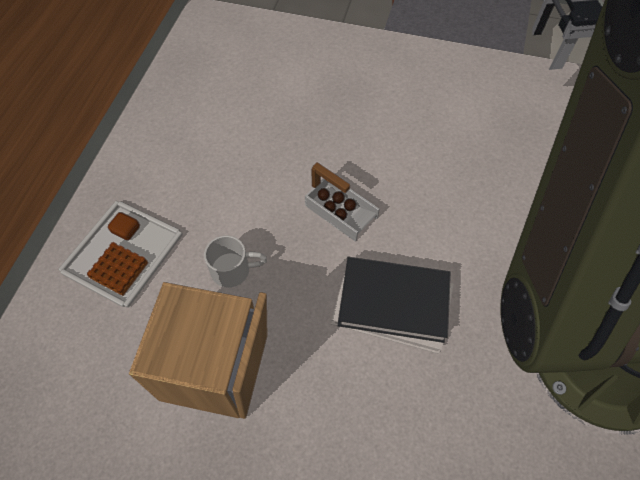

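View pics/top0.png

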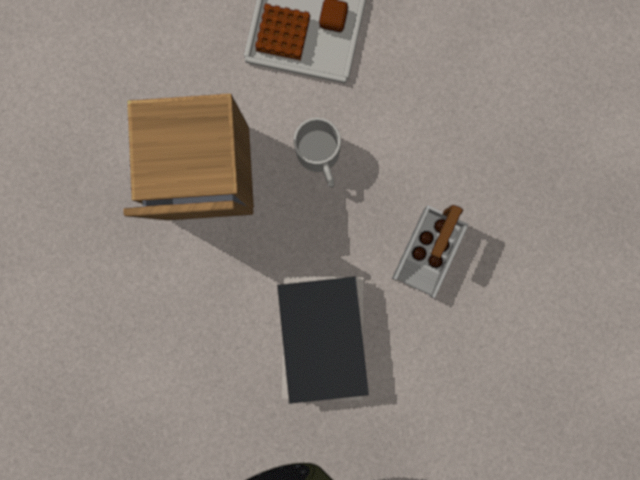

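The scene view shows the bin at about (200,350), its front slightly ajar with the lip at (262,320), and the scoop at (342,205). The top view shows the lip edge from (125,212) to (238,207), the scoop at (432,250) with its bar from (457,210) to (438,255), the books at (322,340) and the cup at (317,142).

```bash
cat > h.py <<'E'
import numpy as np,cv2
def cloud(c):
    K=c["camera_matrix"];z=c["range_z"].astype(float);v,u=np.mgrid[:480,:640]
    p=np.stack([(u-K[0,2])/K[0,0]*z,(v-K[1,2])/K[1,1]*z,z],-1)
    P=p@c["T"][:3,:3].T+c["T"][:3,3];P[z<=0]=np.nan;return P
def px(c,p):
    q=c["T"][:3,:3].T@(np.array(p)-c["T"][:3,3]);q=c["camera_matrix"]@q;return (q[:2]/q[2]).round(1)
def ray(c,uv,z):
    K=c["camera_matrix"];d=c["T"][:3,:3]@np.array([(uv[0]-K[0,2])/K[0,0],(uv[1]-K[1,2])/K[1,1],1]);o=c["T"][:3,3]
    return o+d*(z-o[2])/d[2]
def wood(c):
    h=cv2.cvtColor(c["color"],cv2.COLOR_RGB2HSV);return (h[...,0]>5)&(h[...,0]<25)&(h[...,1]>90)&(h[...,2]>50)
def rect(P):
    (x,y),(w,h),a=cv2.minAreaRect(P[:,:2].astype(np.float32));return np.round([x,y,w,h,a],1),cv2.boxPoints(((x,y),(w,h),a)).round(0).tolist()
E
python3 - <<'E'
import pickle;from h import *
d=pickle.load(open("d0.pkl","rb"))
for n in d:
    c=d[n];P=cloud(c);W=wood(c);print(n)
    def box(x0,x1,y0,y1,z0,z1,m=True):
        return P[(P[...,0]>x0)&(P[...,0]<x1)&(P[...,1]>y0)&(P[...,1]<y1)&(P[...,2]>z0)&(P[...,2]<z1)&m]
    print("table",np.nanmedian(P[200:300,450:600,2] if n=="scene" else P[250:400,550:,2]))
    for nm,b in dict(roof=(350,800,80,450,160,178),lip=(350,800,80,450,186,230),bar=(350,650,-320,-80,80,115),scoop=(350,650,-320,-80,10,45),books=(200,480,-150,150,40,65),cup=(450,720,-70,60,55,85)).items():
        Q=box(*b)
        if nm in("bar",):Q=box(*b,W)
        print(nm,len(Q),"zmed %.1f max %.1f"%(np.median(Q[:,2]),Q[:,2].max()),*rect(Q))
E
```

```text
scene
table 278.5424431750272
roof 9668 zmed 170.2 max 177.9 [653.9 195.7 170.4 151.3   3.5] [[564.0, 266.0], [573.0, 115.0], [744.0, 125.0], [734.0, 276.0]]
lip 995 zmed 203.5 max 207.6 [573.1 191.5  12.4 149.1   3.5] [[562.0, 266.0], [572.0, 117.0], [584.0, 117.0], [575.0, 266.0]]
bar 404 zmed 99.3 max 104.7 [ 548.9 -190.2   17.1   84.5   65.6] [[507.0, -181.0], [584.0, -215.0], [591.0, -200.0], [514.0, -165.0]]
scoop 1883 zmed 24.8 max 44.5 [ 523.1 -179.6   77.1  141.    64.4] [[443.0, -184.0], [570.0, -245.0], [603.0, -175.0], [476.0, -114.0]]
books 7102 zmed 52.1 max 57.6 [380.2   0.  190.3 130.5   5.8] [[279.0, 55.0], [292.0, -74.0], [481.0, -55.0], [468.0, 74.0]]
cup 485 zmed 64.9 max 74.0 [585.   -3.  109.7 270.3  86.7] [[447.0, -50.0], [717.0, -66.0], [723.0, 44.0], [453.0, 60.0]]
top
table 1.05092546972719
roof 10815 zmed 170.7 max 177.8 [655.  196.5 170.7 150.6   3.5] [[565.0, 266.0], [574.0, 116.0], [745.0, 127.0], [735.0, 277.0]]
lip 1073 zmed 204.2 max 208.6 [574.2 191.1  12.5 149.9   3.6] [[563.0, 266.0], [573.0, 116.0], [585.0, 117.0], [576.0, 266.0]]
bar 592 zmed 100.7 max 105.1 [ 549.1 -190.1   18.6   83.    64.5] [[508.0, -181.0], [583.0, -216.0], [591.0, -200.0], [516.0, -164.0]]
scoop 2297 zmed 25.9 max 44.4 [ 522.7 -178.7   75.   136.2   64.5] [[445.0, -183.0], [568.0, -242.0], [600.0, -174.0], [477.0, -116.0]]
books 9584 zmed 53.1 max 58.3 [384.3 -32.1 190.4 194.    5.7] [[280.0, 55.0], [299.0, -138.0], [489.0, -119.0], [469.0, 74.0]]
cup 558 zmed 64.5 max 75.4 [5.849e+02 3.000e-01 1.121e+02 2.691e+02 8.930e+01] [[450.0, -54.0], [719.0, -57.0], [720.0, 55.0], [451.0, 58.0]]
```

```bash
cat > goal.py <<'E'
import sys,numpy as np
from scipy.spatial.transform import Rotation as R
from cell import manip
a=[float(v) for v in sys.argv[1:7]]
s=manip.read_state();R0=R.from_euler("xyz",s["eef_rot"]);R1=R.from_euler("xyz",a[3:])
d=np.array(a[:3])-s["eef_pos"]
np.set_printoptions(suppress=True,precision=3)
print("now",s["eef_pos"].round(1),s["eef_rot"].round(3),"q",s["joints"])
print("shift in tool now",R0.inv().apply(d)/40,"after turn",R1.inv().apply(d)/40,"turn",(R0.inv()*R1).as_rotvec()/np.pi)
E
python3 -m creep '0 0 -0.2 0 0 -0.05;0 0 -0.2 0 0 -0.05;0 0 -0.2 0 0 -0.05;0 0 -0.2 0 0 -0.05;0 0 -0.2 0 0 -0.05;0 0 -0.2 0 0 -0.05;0 0 -0.2 0 0 -0.05;0 0 -0.2 0 0 -0.048' 0.5 20; python3 goal.py 574 191 262 3.1416 0 1.632
```

```text
clock: 1.1
eef_pos: [204.4, -510.5, 269.4]
eef_rot: [-3.141, -0.001, 1.636]
wrist_force: [-1.0, -0.1, -0.1]
finger_gap: 47.1
finger_force: 0.0
now [ 204.4 -510.5  269.4] [-3.141 -0.001  1.636] q [-1.257  0.259  1.425 -0.     1.458 -1.322]
shift in tool now [16.895 10.368  0.194] after turn [16.939 10.296  0.184] turn [-0.    -0.     0.001]
```

```bash
python3 -m creep '0.85 0.52 0 0 0 0;0.85 0.52 0 0 0 0;0.85 0.52 0 0 0 0;0.85 0.52 0 0 0 0;0.85 0.52 0 0 0 0;0.85 0.52 0 0 0 0;0.85 0.52 0 0 0 0;0.85 0.52 0 0 0 0;0.85 0.52 0 0 0 0;0.85 0.52 0 0 0 0;0.85 0.52 0 0 0 0;0.85 0.52 0 0 0 0;0.85 0.52 0 0 0 0;0.85 0.52 0 0 0 0;0.85 0.52 0 0 0 0;0.85 0.52 0 0 0 0;0.85 0.52 0 0 0 0;0.85 0.52 0 0 0 0;0.85 0.52 0 0 0 0;0.8 0.45 0.1 0 0 0'; python3 goal.py 574 191 183 3.1416 0 1.632
python3 - <<'E'
from cell import manip
from h import *
c=manip.camera("wrist");P=cloud(c);cv2.imwrite("pics/w1.png",c["color"][:,:,::-1])
Q=P[(P[...,2]>186)&(P[...,2]<230)&wood(c)];print(len(Q),Q[:,2].max(),rect(Q))
E
```

```text
clock: 3.6
eef_pos: [576.4, 192.3, 265.1]
eef_rot: [-3.141, 0.0, 1.631]
wrist_force: [0.0, 0.9, -0.1]
finger_gap: 46.6
finger_force: 0.0
now [576.4 192.3 265.1] [-3.141  0.     1.631] q [0.262 0.397 1.254 0.    1.491 0.201]
shift in tool now [-0.03  -0.062  2.054] after turn [-0.03  -0.063  2.054] turn [-0.  0. -0.]
3884 206.2516414087029 (array([574.6, 191.2,  13. , 149.4,   3.5]), [[564.0, 265.0], [573.0, 116.0], [586.0, 117.0], [577.0, 266.0]])
```

View pics/w1.png

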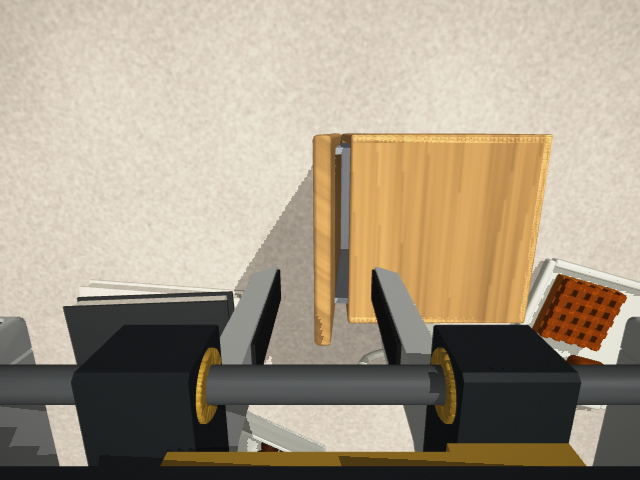

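The wrist view shows the lip as a strip at (323,240) between the fingers (tips at (275,270) and (380,270)), with the roof to its right. It measures (574.6, 191.2) at height 206, which agrees with the other two views.

```bash
python3 -m creep '0 -0.02 0.4 0 0 0;0 -0.02 0.4 0 0 0;0 -0.02 0.4 0 0 0;0 0 0.4 0 0 0;0 0 0.3 0 0 0;0 0 0.15 0 0 0;0 0 0 0 0 0'
python3 -m creep '0 -0.25 0 0 0 0;0 -0.25 0 0 0 0;0 -0.15 0.02 0 0 0;0 -0.15 0.02 0 0 0'
```

```text
clock: 4.53
eef_pos: [573.6, 190.9, 183.2]
eef_rot: [-3.141, 0.0, 1.631]
wrist_force: [-0.5, 0.2, 0.7]
finger_gap: 46.9
finger_force: 0.0
clock: 5.03
eef_pos: [541.3, 189.0, 182.2]
eef_rot: [3.141, -0.0, 1.631]
wrist_force: [2.5, 0.4, 0.9]
finger_gap: 47.0
finger_force: 0.9
```

```bash
python3 -m creep '0 -0.2 0.06 0 0 0;0 -0.2 0.08 0 0 0;0 -0.2 0.1 0 0 0;0 -0.2 0.1 0 0 0;0 -0.2 0.12 0 0 0;0 -0.2 0.13 0 0 0'
python3 -m creep '0 -0.15 0.1 0 0 0;0 -0.15 0.1 0 0 0;0 0 0 0 0 0'
```

```text
clock: 5.78
eef_pos: [493.1, 186.1, 157.8]
eef_rot: [-3.141, 0.0, 1.631]
wrist_force: [-0.2, 0.6, 1.9]
finger_gap: 47.1
finger_force: 0.6
clock: 6.15
eef_pos: [481.2, 185.4, 149.9]
eef_rot: [-3.141, 0.0, 1.631]
wrist_force: [0.7, -0.5, -0.5]
finger_gap: 47.0
finger_force: 0.0
```

```bash
python3 -m creep '0 -0.12 0.07 0 0 0;0 -0.12 0.07 0 0 0;0 0 0 0 0 0'
python3 - <<'E'
from cell import manip
from h import *
c=manip.camera("scene");P=cloud(c)
m=wood(c)&(P[...,0]>420)&(P[...,0]<600)&(P[...,1]>110)&(P[...,1]<280)&(P[...,2]>60)
Q=P[m]; print(len(Q),Q[:,2].max(),rect(Q[Q[:,2]>Q[:,2].max()-12]))
E
```

```text
clock: 6.52
eef_pos: [471.7, 184.8, 144.4]
eef_rot: [-3.141, 0.0, 1.631]
wrist_force: [0.1, -0.5, 0.6]
finger_gap: 47.1
finger_force: 0.0
3276 420.0553168584151 (array([494.5, 241.1,   0.9,   0. , 105.8]), [[495.0, 241.0], [495.0, 241.0], [494.0, 242.0], [494.0, 242.0]])
```

```bash
python3 -m creep '0 -0.06 0.02 0 0 0;0 -0.06 0.02 0 0 0'; python3 -m creep '0 -0.06 0.02 0 0 0'; python3 -m creep '0 -0.06 0.02 0 0 0';
```

```text
clock: 6.82
eef_pos: [468.7, 184.6, 143.6]
eef_rot: [3.138, -0.0, 1.631]
wrist_force: [14.3, 1.2, -0.3]
finger_gap: 47.1
finger_force: 5.8
clock: 6.95
eef_pos: [468.1, 184.6, 143.7]
eef_rot: [3.133, -0.001, 1.631]
wrist_force: [23.5, 0.2, 1.5]
finger_gap: 47.1
finger_force: 10.4
clock: 7.08
eef_pos: [467.5, 184.6, 143.9]
eef_rot: [3.127, -0.001, 1.631]
wrist_force: [36.7, 0.4, -0.7]
finger_gap: 47.4
finger_force: 14.3
```

```bash
python3 - <<'E'
from cell import manip
from h import *
c=manip.camera("scene");cv2.imwrite("pics/s2.png",c["color"][150:450,100:500,::-1])
E
```

```text
(no output)
```

View pics/s2.png

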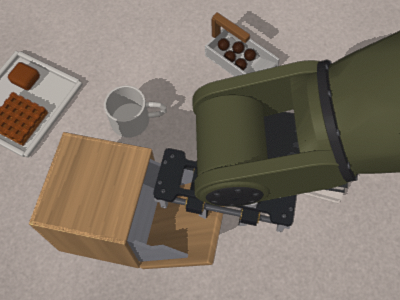

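The front lies open with the bucket exposed (crop around (180,240)), and the force rises steeply where the stop was predicted, so it is at its stop. Backing off and up.

```bash
python3 -m creep '0 0.2 0 0 0 0;0 0.2 0 0 0 0;0 0 -0.3 0 0 0;0 0 -0.6 0 0 0;0 0 -1 0 0 0;0 0 -1 0 0 0' 0.5
python3 -m creep '0 0 0 0 0 -0.05;0 0 0 0 0 -0.05;0 0 0 0 0 -0.05;0 0 0 0 0 -0.05;0 0 0 0 0 -0.05;0 0 0 0 0 -0.05;0 0 0 0 0 -0.04' 0.2; python3 goal.py 541 -187 160 3.1416 0 2.697
```

```text
clock: 7.88
eef_pos: [478.0, 185.2, 259.2]
eef_rot: [-3.141, 0.0, 1.631]
wrist_force: [-0.5, 1.0, -0.1]
finger_gap: 47.1
finger_force: 0.0
clock: 8.75
eef_pos: [478.2, 185.3, 258.0]
eef_rot: [3.142, -0.0, 2.704]
wrist_force: [0.1, 0.4, 0.2]
finger_gap: 75.1
finger_force: 0.0
now [478.2 185.3 258. ] [ 3.142 -0.     2.704] q [ 0.298  0.18   1.547  0.     1.415 -0.835]
shift in tool now [-5.366 -7.765  2.45 ] after turn [-5.421 -7.726  2.451] turn [ 0.    -0.     0.002]
```

```bash
python3 -m creep '-0.54 -0.78 0 0 0 0;-0.54 -0.78 0 0 0 0;-0.54 -0.78 0 0 0 0;-0.54 -0.78 0 0 0 0;-0.54 -0.78 0 0 0 0;-0.54 -0.78 0 0 0 0;-0.54 -0.78 0.2 0 0 0;-0.54 -0.78 0.4 0 0 0;-0.54 -0.78 0.4 0 0 0;-0.54 -0.75 0.3 0 0 0;0 0 0 0 0 0'; python3 - <<'E'
from cell import manip
from h import *
c=manip.camera("wrist");P=cloud(c);m=wood(c)&(P[...,2]>80)&(P[...,2]<115)&(abs(P[...,0]-545)<80)&(abs(P[...,1]+190)<70);Q=P[m];print("wristcam bar",len(Q),rect(Q),np.median(Q[:,2]))
c=manip.camera("top");cv2.imwrite("pics/t2.png",c["color"][60:360,100:500,::-1]);P=cloud(c);m=wood(c)&(P[...,0]>440)&(P[...,0]<530)&(P[...,1]>80)&(P[...,1]<300)&(P[...,2]>145);Q=P[m];print("lip",Q[:,2].max(),rect(Q[Q[:,2]>152]))
E
python3 goal.py 541 -187 73 3.1416 0 2.697
```

```text
clock: 10.12
eef_pos: [540.1, -189.6, 204.7]
eef_rot: [-3.141, -0.002, 2.697]
wrist_force: [-0.4, 1.1, -0.2]
finger_gap: 75.0
finger_force: 0.0
wristcam bar 2070 (array([ 549.5, -190.9,   19.1,   84.3,   62.7]), [[508.0, -180.0], [583.0, -219.0], [591.0, -202.0], [516.0, -163.0]]) 99.13691675502278
lip 168.6976643091001 (array([479.1, 184.9,  20.6, 148.5,   3.3]), [[465.0, 258.0], [473.0, 110.0], [494.0, 111.0], [485.0, 260.0]])
now [ 540.6 -187.8  205.9] [ 3.141 -0.     2.699] q [-0.398  0.349  1.455  0.     1.338 -1.527]
shift in tool now [-0.003  0.021  3.323] after turn [-0.002  0.022  3.323] turn [ 0.    -0.     0.001]
```

View pics/t2.png

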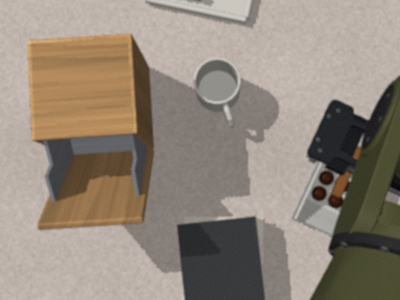

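The bin front is fully open (crop opening at (95,180), lip edge at (92,225)), and the gripper is over the scoop bar at (345,185). Descending to grip.

```bash
python3 -m creep '0 0 0.6 0 0 0;0 0 0.7 0 0 0;0 0.02 0.7 0 0 0;0 0 0.6 0 0 0;0 0 0.4 0 0 0;0 0 0.2 0 0 0;0 0 0.1 0 0 0;0 0 0 0 0 0'
python3 -m creep '0 0 0 0 0 0;0 0 0 0 0 0;0 0 0 0 0 0;0 0 0 0 0 0;0 0 0 0 0 0;0 0 0 0 0 0' 1 55
```

```text
clock: 11.22
eef_pos: [541.3, -187.4, 73.9]
eef_rot: [3.142, 0.001, 2.699]
wrist_force: [-0.4, -0.6, -0.8]
finger_gap: 75.1
finger_force: 0.0
clock: 11.98
eef_pos: [541.0, -187.4, 73.4]
eef_rot: [-3.142, -0.0, 2.699]
wrist_force: [-0.4, -0.5, -0.5]
finger_gap: 19.0
finger_force: 0.0
```

```bash
python3 -m creep '0 0 0 0 0 0;0 0 0 0 0 0;0 0 0 0 0 0;0 0 0 0 0 0'
python3 -m creep '0 0 -0.1 0 0 0;0 0 -0.2 0 0 0;0 0 -0.3 0 0 0;0 0 -0.4 0 0 0;0 0 -0.4 0 0 0;0 0 -0.4 0 0 0;0 0 -0.4 0 0 0;0 0 -0.5 0 0 0;0 0 -0.5 0 0 0;0 0 -0.5 0 0 0;0 0 -0.5 0 0 0;0 0 -0.5 0 0 0;0 0 -0.5 0 0 0;0 0 -0.5 0 0 0;0 0 -0.4 0 0 0;0 0 -0.3 0 0 0;0 0 -0.2 0 0 0'
```

```text
clock: 12.48
eef_pos: [541.1, -187.4, 73.4]
eef_rot: [3.142, -0.0, 2.699]
wrist_force: [0.4, 0.0, 0.3]
finger_gap: 15.9
finger_force: 55.0
clock: 14.6
eef_pos: [541.1, -187.4, 338.0]
eef_rot: [3.142, -0.0, 2.699]
wrist_force: [0.1, -1.0, -2.7]
finger_gap: 15.4
finger_force: 55.0
```

```bash
python3 -m creep '0 0 0 0 0 -0.01;0 0 0 0 0 -0.02;0 0 0 0 0 -0.02;0 0 0 0 0 -0.02;0 0 0 0 0 -0.02;0 0 0 0 0 -0.02;0 0 0 0 0 -0.02;0 0 0 0 0 -0.02;0 0 0 0 0 -0.01;0 0 0 0 0 0'; python3 goal.py 641 195 335 3.1416 0 -3.080
```

```text
clock: 15.85
eef_pos: [541.0, -187.4, 337.1]
eef_rot: [3.141, -0.001, -3.081]
wrist_force: [-0.0, 0.1, -2.8]
finger_gap: 15.4
finger_force: 55.0
now [ 541.  -187.4  337.1] [ 3.141 -0.001 -3.081] q [-0.397  0.293  1.23   0.     1.619 -2.029]
shift in tool now [-3.072  9.391  0.053] after turn [-3.083  9.387  0.052] turn [ 0. -0. -0.]
```

```bash
python3 -m creep '-0.05 0.15 0 0 0 0;-0.1 0.3 0 0 0 0;-0.15 0.45 0 0 0 0;-0.18 0.55 0 0 0 0;-0.18 0.55 0 0 0 0;-0.18 0.55 0 0 0 0;-0.18 0.55 0 0 0 0;-0.18 0.55 0 0 0 0;-0.18 0.55 0 0 0 0;-0.18 0.55 0 0 0 0;-0.18 0.55 0 0 0 0;-0.18 0.55 0 0 0 0;-0.18 0.55 0 0 0 0;-0.18 0.55 0 0 0 0;-0.18 0.55 0 0 0 0;-0.18 0.55 0 0 0 0;-0.18 0.55 0 0 0 0;-0.13 0.4 0 0 0 0;-0.08 0.25 0 0 0 0;-0.05 0.15 0 0 0 0'; python3 -m creep '0 0 0.1 0 0 0;0 0 0.25 0 0 0;0 0 0.35 0 0 0;0 0 0.3 0 0 0;0 0 0.2 0 0 0;0 0 0.1 0 0 0;0 0 0 0 0 0'; python3 goal.py 641 195 282 3.1416 0 -3.080
python3 - <<'E'
from cell import manip
from h import *
c=manip.camera("top");cv2.imwrite("pics/t3.png",c["color"][:400,:480,::-1])
E
```

```text
clock: 18.35
eef_pos: [641.5, 195.7, 337.3]
eef_rot: [-3.142, -0.0, -3.081]
wrist_force: [0.3, -0.8, -3.6]
finger_gap: 15.5
finger_force: 55.0
clock: 19.23
eef_pos: [641.4, 195.3, 285.4]
eef_rot: [3.142, -0.0, -3.081]
wrist_force: [0.4, 0.6, -3.2]
finger_gap: 15.4
finger_force: 55.0
now [641.4 195.3 285.4] [ 3.142 -0.    -3.081] q [ 0.241  0.548  0.993  0.     1.601 -1.39 ]
shift in tool now [ 0.01  -0.008  0.086] after turn [ 0.01  -0.008  0.086] turn [ 0. -0. -0.]
```

View pics/t3.png

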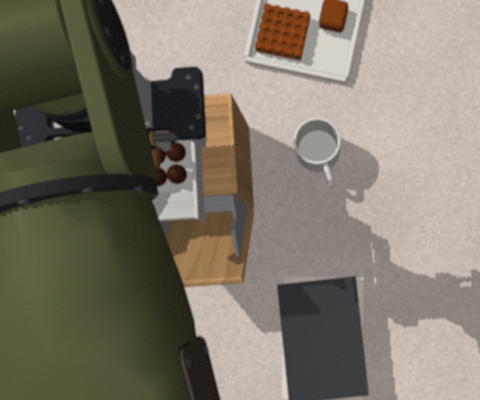

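The scoop is level over the bin with its mouth edge at about (178,218), just over the opening. The chocolates at (165,160) are still inside. I'll compute the tilt steps that keep the mouth over the opening.

```bash
python3 - <<'E'
import numpy as np
th=np.radians(np.arange(0,71,5));mz=np.interp(np.degrees(th),[0,20,40,70],[233,212,185,172])
f=86*np.cos(th)-71*np.sin(th);u=-71*np.cos(th)-86*np.sin(th)
X=-40+f+19*np.sin(th);Z=mz-u-19*np.cos(th)
for i in range(14):
    d=np.array([X[i+1]-X[i],Z[i+1]-Z[i]])/40;t=th[i]
    tx=np.array([-np.cos(t),-np.sin(t)]);tz=np.array([np.sin(t),-np.cos(t)])
    print(int(np.degrees(t)),X[i].round(),Z[i].round(),"dx %.2f dz %.2f"%(d@tx,d@tz))
E
```

```text
0 46.0 285.0 dx 0.12 dz -0.05
5 41.0 287.0 dx 0.13 dz -0.05
10 36.0 289.0 dx 0.14 dz -0.05
14 30.0 290.0 dx 0.16 dz -0.06
20 23.0 290.0 dx 0.18 dz -0.02
25 16.0 289.0 dx 0.19 dz -0.03
29 8.0 287.0 dx 0.21 dz -0.04
35 1.0 284.0 dx 0.22 dz -0.04
40 -8.0 280.0 dx 0.16 dz -0.14
45 -16.0 280.0 dx 0.16 dz -0.14
50 -25.0 280.0 dx 0.16 dz -0.15
55 -33.0 279.0 dx 0.17 dz -0.15
59 -42.0 277.0 dx 0.17 dz -0.16
65 -51.0 274.0 dx 0.17 dz -0.16
```

```bash
python3 -m creep '0.12 0 -0.05 0 -0.028 0;0.13 0 -0.05 0 -0.028 0;0.14 0 -0.05 0 -0.028 0;0.16 0 -0.06 0 -0.028 0;0.18 0 -0.02 0 -0.028 0;0.19 0 -0.03 0 -0.028 0;0.21 0 -0.04 0 -0.028 0;0.22 0 -0.04 0 -0.028 0' 1 60
python3 -m creep '0.16 0 -0.14 0 -0.028 0;0.16 0 -0.14 0 -0.028 0;0.16 0 -0.15 0 -0.028 0;0.17 0 -0.15 0 -0.028 0;0.17 0 -0.16 0 -0.028 0;0.17 0 -0.16 0 -0.028 0;0 0 0 0 0 0;0 0 0 0 0 0;0 0 0 0 0 0;0 0 0 0 0 0;0 0 0 0 0 0;0 0 0 0 0 0;0 0 0 0 0 0;0 0 0 0 0 0'; python3 goal.py 541 189 270 3.1416 0 -3.080
python3 - <<'E'
from cell import manip
from h import *
c=manip.camera("scene");cv2.imwrite("pics/s3.png",c["color"][150:450,100:500,::-1])
E
```

```text
clock: 20.27
eef_pos: [587.7, 192.2, 280.9]
eef_rot: [3.141, 0.707, -3.082]
wrist_force: [0.7, 0.3, -2.5]
finger_gap: 15.5
finger_force: 60.0
clock: 22.02
eef_pos: [536.8, 158.8, 328.0]
eef_rot: [3.091, 1.125, -3.084]
wrist_force: [0.9, -0.9, -2.6]
finger_gap: 15.6
finger_force: 60.0
now [536.8 158.8 328. ] [ 3.091  1.125 -3.084] q [ 0.305 -0.205  2.126 -1.04   0.201 -0.432]
shift in tool now [1.243 0.708 0.797] after turn [-0.152  0.747  1.449] turn [0.014 0.358 0.008]
```

View pics/s3.png

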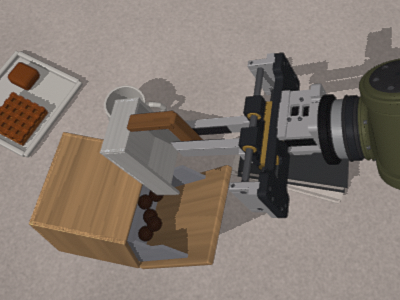

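The tilt reached 64°, but joint 4 hit its range, so the tool shifted up and sideways. At least four chocolates are in the bucket at (150,215). I'll count them.

```bash
python3 - <<'E'
from cell import manip
from h import *
a=manip.camera("scene")["color"][300:430,190:340];b=manip.camera("wrist")["color"]; t=manip.camera("top")["color"][100:300,100:320]
im=np.zeros((560,800,3),np.uint8)
im[:260,:300]=cv2.resize(a,(300,260));im[260:560,:330]=cv2.resize(t,(330,300));im[:345,340:]=cv2.resize(b,(460,345))
cv2.imwrite("pics/c4.png",im[:,:,::-1])
import os
from cell import manip as m
print(m.read_state()["eef_pos"],m.read_state()["wrist_force"])
E
```

```text
[536.72975944 158.8163374  327.93468807] [-0.18936477  0.19889079 -1.79046187]
```

View pics/c4.png

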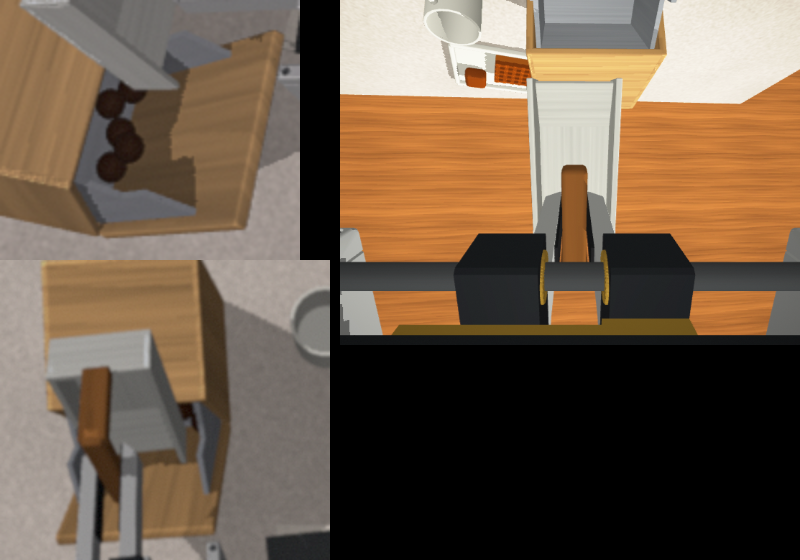

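All five chocolates show in the bucket (top-left inset at (108,105), (130,92), (120,132), (128,148), (112,166)), and the wrist view shows the pan empty. Returning to level.

```bash
python3 -m creep '0 0 0 0 0.02 0;0 0 0 0 0.028 0;0 0 0 0 0.028 0;0 0 0 0 0.028 0;0 0 0 0 0.028 0;0 0 0 0 0.028 0'; python3 goal.py 537 159 335 3.1416 0 -3.080
```

```text
clock: 22.98
eef_pos: [537.4, 156.9, 328.4]
eef_rot: [3.118, 0.646, -3.059]
wrist_force: [0.5, -0.6, -2.6]
finger_gap: 15.5
finger_force: 60.0
now [537.4 156.9 328.4] [ 3.118  0.646 -3.059] q [ 0.258 -0.095  1.796 -0.114  0.802 -1.35 ]
shift in tool now [-0.095  0.055 -0.133] after turn [ 0.006  0.052 -0.164] turn [0.009 0.205 0.009]
```

```bash
python3 -m creep '0 0 0 0.001 0.034 0.001;0 0 0 0.001 0.034 0.001;0 0 0 0.001 0.034 0.001;0 0 0 0.002 0.034 0.002;0 0 0 0.002 0.034 0.002;0 0 0 0.002 0.034 0.002;0 0 0 0 0 0.04;0 0 0 0 0 0.04;0 0 0 0 0 0.04;0 0 0 0 0 0.04;0 0 0 0 0 0'; python3 goal.py 541 -187 335 3.1416 0 2.699
```

```text
clock: 24.35
eef_pos: [537.6, 156.9, 328.2]
eef_rot: [3.138, 0.007, 2.702]
wrist_force: [-0.1, -0.1, -3.7]
finger_gap: 15.7
finger_force: 60.0
now [537.6 156.9 328.2] [3.138 0.007 2.702] q [ 0.219  0.259  1.293 -0.002  1.582 -0.912]
shift in tool now [-3.739 -7.742 -0.169] after turn [-3.758 -7.733 -0.17 ] turn [0.001 0.002 0.001]
```

```bash
python3 -m creep '-0.15 -0.32 0 0 0 0;-0.31 -0.65 0 0 0 0;-0.31 -0.65 0 0 0 0;-0.31 -0.65 0 0 0 0;-0.31 -0.65 0 0 0 0;-0.31 -0.65 0 0 0 0;-0.31 -0.65 0 0 0 0;-0.31 -0.65 0 0 0 0;-0.31 -0.65 0 0 0 0;-0.31 -0.65 0 0 0 0;-0.31 -0.65 0 0 0 0;-0.31 -0.65 0 0.001 0.002 0;-0.2 -0.3 0 0 0 0;0 0 0 0 0 0'
python3 -m creep '0 0 0.4 0 0 0;0 0 0.7 0 0 0;0 0 0.8 0 0 0;0 0 0.8 0 0 0;0 0 0.8 0 0 0;0 0 0.8 0 0 0;0 0 0.5 0 0 0;0 0 0.3 0 0 0;0 0 0.1 0 0 0;0 0 0 0 0 0'; python3 goal.py 541 -187 74 3.1416 0 2.699
python3 - <<'E'
from cell import manip
from h import *
c=manip.camera("scene");cv2.imwrite("pics/s5.png",cv2.resize(c["color"][110:290,270:470],(400,360))[:,:,::-1])
P=cloud(c);m=(P[...,0]>420)&(P[...,0]<620)&(P[...,1]>-270)&(P[...,1]<-90)&(P[...,2]>15)&(P[...,2]<80)
Q=P[m];print(len(Q),np.percentile(Q[:,2],[1,5,50,95]))
E
```

```text
clock: 26.1
eef_pos: [540.8, -189.0, 328.0]
eef_rot: [3.142, 0.0, 2.701]
wrist_force: [-0.3, 1.0, -2.1]
finger_gap: 15.1
finger_force: 60.0
clock: 27.35
eef_pos: [541.2, -188.3, 120.6]
eef_rot: [3.142, 0.001, 2.701]
wrist_force: [-0.1, -0.7, -2.2]
finger_gap: 15.3
finger_force: 60.0
now [ 541.2 -188.3  120.6] [3.142 0.001 2.701] q [-0.399  0.431  1.549 -0.     1.161 -1.529]
shift in tool now [0.018 0.027 1.165] after turn [0.017 0.027 1.165] turn [0.    0.    0.001]
2164 [47.79997144 49.25974574 55.72589325 76.58635562]
```

View pics/s5.png

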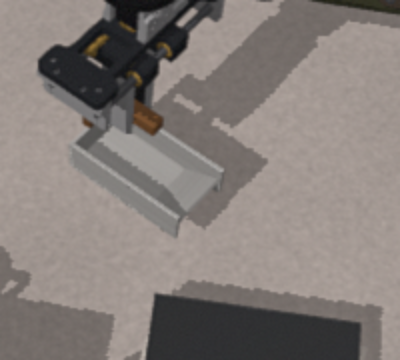

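The scoop hangs empty and level (pan at (150,180) in the crop). Lowering it.

```bash
python3 -m creep '0 0 0.3 0 0 0;0 0 0.3 0 0 0;0 0 0.25 0 0 0;0 0 0.15 0 0 0;0 0 0.08 0 0 0;0 0 0.04 0 0 0;0 0 0 0 0 0'; python3 -m creep '0 0 0.03 0 0 0;0 0 0.02 0 0 0;0 0 0 0 0 0'
```

```text
clock: 28.28
eef_pos: [541.1, -188.4, 75.6]
eef_rot: [-3.142, 0.001, 2.701]
wrist_force: [0.1, -0.2, -1.4]
finger_gap: 15.1
finger_force: 60.0
clock: 28.65
eef_pos: [541.1, -188.5, 73.5]
eef_rot: [-3.142, 0.001, 2.701]
wrist_force: [0.0, 0.7, -2.6]
finger_gap: 15.6
finger_force: 60.0
```

```bash
python3 -m creep '0 0 0.03 0 0 0;0 0 0 0 0 0'
```

```text
clock: 28.9
eef_pos: [541.2, -188.5, 73.4]
eef_rot: [-3.141, 0.001, 2.701]
wrist_force: [-5.1, 2.3, 8.7]
finger_gap: 15.4
finger_force: 60.0
```

Contact. Release slowly, retreat straight up and check.

```bash
python3 -m creep '0 0 0 0 0 0;0 0 0 0 0 0' 1 5;  python3 -m creep '0 0 0 0 0 0;0 0 0 0 0 0;0 0 0 0 0 0;0 0 0 0 0 0;0 0 0 0 0 0;0 0 0 0 0 0' 0.4; python3 -m creep '0 0 -0.2 0 0 0;0 0 -0.4 0 0 0;0 0 -0.8 0 0 0;0 0 -1 0 0 0;0 0 -1 0 0 0;0 0 -1 0 0 0;0 0 -0.5 0 0 0;0 0.5 0 0 0 0;0 1 0 0 0 0;0 -1 0 0 0 0;0 -1 0 0 0 0;0 -1 0 0 0 0;0 -1 0 0 0 0;0 -1 0 0 0 0;0 0 0 0 0 0'
python3 - <<'E'
from cell import manip
from h import *
t=manip.camera("top");s=manip.camera("scene")
im=np.zeros((480,800,3),np.uint8);im[:300,:400]=cv2.resize(t["color"],(400,300));im[:300,400:]=cv2.resize(s["color"],(400,300))
im[300:,:240]=cv2.resize(s["color"][300:435,190:370],(240,180));im[300:,260:560]=cv2.resize(t["color"][100:300,100:430],(300,180))
cv2.imwrite("pics/f.png",im[:,:,::-1])
P=cloud(t)
def box(x0,x1,y0,y1,z0,z1):
    return P[(P[...,0]>x0)&(P[...,0]<x1)&(P[...,1]>y0)&(P[...,1]<y1)&(P[...,2]>z0)&(P[...,2]<z1)]
for b in[(440,530,80,300,152,190),(470,620,-250,-80,80,115),(420,620,-270,-100,10,45)]:
    Q=box(*b);print(len(Q),np.median(Q[:,2]),Q[:,2].max(),rect(Q))
E
```

```text
clock: 29.15
eef_pos: [541.4, -188.6, 73.2]
eef_rot: [-3.142, 0.002, 2.701]
wrist_force: [-2.8, 0.2, 7.1]
finger_gap: 16.0
finger_force: 5.0
clock: 29.9
eef_pos: [541.0, -188.4, 72.2]
eef_rot: [3.142, 0.0, 2.701]
wrist_force: [-0.3, -0.3, 0.1]
finger_gap: 56.3
finger_force: 0.0
clock: 31.78
eef_pos: [480.6, -315.7, 267.2]
eef_rot: [3.141, -0.001, 2.698]
wrist_force: [-0.2, -1.0, 0.2]
finger_gap: 56.3
finger_force: 0.0
1414 161.5263763414331 168.226752435016 (array([478.7, 185.2,  20.8, 149.4,   3.5]), [[464.0, 259.0], [473.0, 110.0], [494.0, 111.0], [484.0, 260.0]])
655 100.41467595015058 105.3833328468827 (array([ 550.3, -191.6,   19.6,   85.6,   63.6]), [[508.0, -181.0], [584.0, -219.0], [593.0, -202.0], [516.0, -164.0]])
1624 23.536216450951088 44.023676176443246 (array([ 524.2, -180.3,   74.5,  139. ,   64.6]), [[445.0, -184.0], [571.0, -244.0], [603.0, -176.0], [477.0, -117.0]])
```

View pics/f.png

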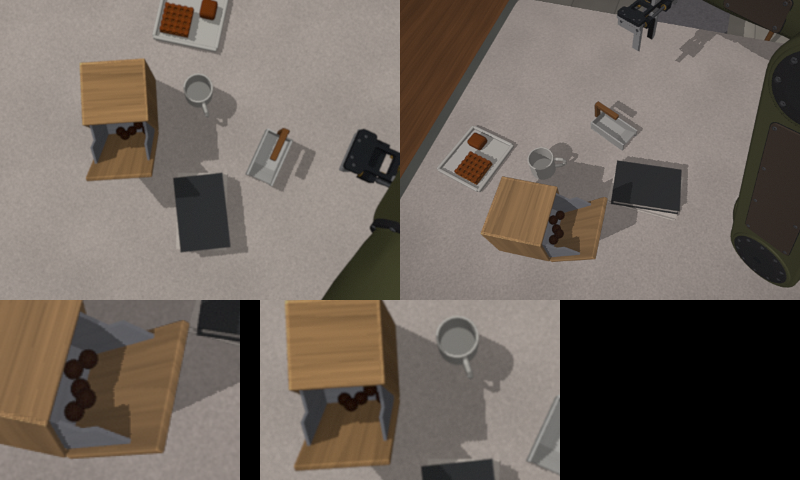

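The views show the front at its stop with its lip where it was when first opened, and the chocolates in the bucket (inset at (80,385)). The empty scoop stands upright at (272,157), and the cup and books have not moved.

```bash
python3 -c "
from cell import manip
print(manip.sign_off())"
```

```text
the job is handed in; nothing more can be done
None
```

The job is handed in: the bin front is open at its stop, all five chocolates are in the bucket, the empty scoop stands upright on the table, and the books and cup were not moved.

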